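# Shut the test kiln and key in its programme

### The arm

A 6-joint arm with a two-finger parallel gripper is mounted at the origin on the work surface. World frame = base frame: x ahead of the robot, y to its left, z up, the work surface at z = 0. Lengths are in m, angles in rad, forces in N, time in s.
With the tool pointing down it reaches from about 0.3 to 0.775 m from the base axis. Payload 14.6 kg.
Tool frame: the origin (TCP) lies at the centre of the arm's flange, where the gripper is bolted on; the fingertips stand 199 mm ahead of it and the grasp point (between the pads) lies 180 mm ahead of it; z points along the fingers, y is the line along which they close (so a half turn about z gives the same grasp; the last joint's range is limited). The gripper opens to 94 mm and grips with 3 to 60 N. Pads are 16 mm wide; open, the fingers measure 119 mm over their backs; the gripper's body (75 mm by 177 mm) begins 78 mm behind the grasp point.
Start: joints at [1.149, 0.3, 1.521, -0, 1.321, -0.067], TCP at [0.191, 0.516, 0.405] pointing down, gripper open.
Joint ranges: [-3.03, 3.03], [-0.79, 2.21], [0.23, 2.52], [-1.04, 4.18], [0, 3.07], [-2.55, 2.55]. Speed limits (rad/s): [2.22, 2.22, 2.57, 3.14, 3.14, 3.14].

### API

Orientations are given as [roll, pitch, yaw] about the fixed x, y, z axes, in that order (R = Rz(yaw) Ry(pitch) Rx(roll)).
In Python, from station import ctrl gives the robot as it stands. The module is installed in compiled form; this text tells all that it offers.
- The arm moves only by the tool servo_tool, never from a script. Its argument "motion" is a list of rows, each a list of 5 numbers: the closure, from 0 (fully open) to 1 (shut), then the shift along the world's x, y, z in cm, then the turn about the world's z in degrees. A call has 1 to 20 rows; each row is the pose to reach, as a shift and turn from the pose commanded when the call began; what a row does not reach only later rows make up. A row lasts 1/8 s, in which the tool goes at most 62.5 mm and 10.7 degrees, less where a joint would pass 70% of its speed; a pose out of reach is approached as far as the arm can. A call with a gripper value outside its range is refused whole. The fingers move at their own pace and stop on an object; "squeeze" is the grip in N (left out, the last holds). Time passes only in rows, so rows that repeat a pose let the fingers close. It gives the time, the measured TCP pose, the force, the opening and the grip force at its end, in the units of the state.
- ctrl.get_obs(): the state, without advancing time (a new reading comes with each control period).
- ctrl.camera(name): name is "side" or "top" or "wrist"; returns a dict with "image" (384x512x3 uint8, red, green, blue), "fx", "fy", "cx", "cy" (pixels), "camera_from_world" (4x4, takes a point from world to camera coordinates); the wrist camera has in their place "hand_eye" (4x4, takes a point from camera to tool coordinates, whose origin is the TCP and whose axes are the flange's). Camera axes: x right, y up, looking along -z (the intrinsics and any distortion apply to the point x, -y, -z); pixel columns grow to the right and rows downward; lengths in m; the calibration is good to about 2 mm. A picture is of the moment at which its call begins: read the wrist's pose just before it. There is no depth.
- ctrl.hand_in(): hands the job in; it is judged then, once.
The state is a dict: "time_s": time; "qpos": joint angles; "joint_vel": joint speeds; "tau": joint torques, N m; "ee_pos": TCP position; "eef_rot": TCP orientation; "force": force on the tool from outside, world axes, zero at the start; "moment": the same for the moment, N m; "grip_width": finger opening in m; "grip_force": force on a finger pad.
Only numpy, scipy, OpenCV 4.12 (cv2) and the standard library are available. Lean on these libraries where they do the work, as an engineer would, in place of code of your own. Each camera call takes 0.05 s, during which the arm holds its last target. There are 200 camera calls.

### The job

The test kiln is loaded: push its blue door shut until it clicks home on its catch. Then, on the sloping panel of the controller beside it, press the blue key, then the yellow, then the green, one at a time, each fully down for a moment and let up again, with the door still home. Never press the red stop key, press no key before the door is home, and leave the pot, the mug and the flask where they stand.

Things in the scene. Friction and masses are not known exactly. Their poses are not given: they have to be found in the camera images.
- kiln: Bench-top test kiln: a fixed metal box 220 deep (x) by 240 wide (y) by 260 mm tall with an open chamber, standing on the table. Origin: centre of its underside; its -x axis points out of the front (door) side, the front face lies at x = -110 mm in its frame.
- kiln_door (a joint): Angle of the blue door about its upright hinge at the kiln front's left (+y) edge; 0 = home, grows as it opens to the kiln's -x (clockwise from above). Starts 0.5 to 1.0 rad open, stays where left. Door 240 wide, 22 thick, top edge 255 mm above the table. A sprung catch resists from 0.09 rad, takes about 4 to 6 N at door_push to pass 0.045 rad, then draws the door home and holds it.
- door_push (a point): Point on the door's bare outer face, 195 mm from the hinge line, 45 mm from the free edge, 35 mm below the door's top, 220 mm above the table. Its own -x axis is the face's outward normal; it turns with the door. An upright steel bar handle, 80 mm long, stands 35 mm off the face nearer the free edge, 60 to 140 mm above the table.
- door_hinge (a point): Point on the door's upright hinge line, at the height of door_push. door_push lies 195 mm along the door from it and 23 mm outward of it.
- controller: Fixed grey box, 250 mm wide (y); origin: centre of underside. Its white panel's normal leans 35 degrees from vertical to the box's -x; four keys in a row along y, 56 mm apart, tops at x = -33, z = 93 mm. A hood on the housing behind, underside 95 mm above the key tops, front edge 12 mm behind (+x of) their centres, blocks a gripper coming straight down; along the normal there is room.
- key_blue_top (a point): Centre of the top face of the blue key, a round blue cap 26 mm across with its top 10 mm proud of a 42 mm black collar. Its z axis is the key's outward axis (the panel's normal); the key goes down along -z. The order of the colours along the row differs from run to run.
- key_blue (a joint): How far the blue key is pressed: 0 = up, 6 mm = fully down (4 N); pressed counts from 4 mm; it springs back up.
- key_yellow_top (a point): Centre of the top face of the yellow key, a round yellow cap 26 mm across with its top 10 mm proud of a 42 mm black collar. Its z axis is the key's outward axis (the panel's normal); the key goes down along -z. The order of the colours along the row differs from run to run.
- key_yellow (a joint): How far the yellow key is pressed: 0 = up, 6 mm = fully down (4 N); pressed counts from 4 mm; it springs back up.
- key_green_top (a point): Centre of the top face of the green key, a round green cap 26 mm across with its top 10 mm proud of a 42 mm black collar. Its z axis is the key's outward axis (the panel's normal); the key goes down along -z. The order of the colours along the row differs from run to run.
- key_green (a joint): How far the green key is pressed: 0 = up, 6 mm = fully down (4 N); pressed counts from 4 mm; it springs back up.
- key_red_top (a point): Centre of the top face of the red key, a round red cap 26 mm across with its top 10 mm proud of a 42 mm black collar. Its z axis is the key's outward axis (the panel's normal); the key goes down along -z. The order of the colours along the row differs from run to run. This is the stop key.
- key_red (a joint): How far the red key is pressed: 0 = up, 6 mm = fully down (4 N); pressed counts from 4 mm; it springs back up.
- clay_pot: Bystander: loose unfired grey clay burner pot, 100 mm across, 70 mm tall; origin at the centre of its underside.
- mug: Bystander: loose white mug, 76 mm across, 85 mm tall, with a handle; origin at the centre of its underside.
- flask: Bystander: loose blue drinking flask with a steel cap, 66 mm across, 220 mm tall; origin at the centre of its underside.

How it is judged:
By the outcome, as a careful person would: the job done as asked, in the order asked, and still so for the second after the job is handed in, with the robot touching nothing.
It also fails if it takes over 61 s, if anything falls off the work surface, if the arm or the gripper's body presses on something with over 40 N, if the wrist force passes 120 N, or if a joint passes its speed limit or range.

## Working session

There is one attempt and no reset: what is moved stays moved. The work goes in short steps, Python scripts to look and compute and a tool call to move; the robot and the scene stay as the last step left them, time stands still between calls to the robot, and variables do not carry over. Pictures are saved under pics/ and viewed, at most 10 in all, crops included, and the job is handed in when it is done.

Besides the shell and the picture viewer there is one more tool, called as a command line: name --pt "numbers of a row" for each row, then --argument value for the rest. servo_tool: Moves the arm, as the interface text tells. Its arguments: {"type":"object","properties":{"motion":{"type":"array","items":{"type":"array","items":{"type":"number"}}},"squeeze":{"type":"number"}},"required":["motion"]}

```bash
mkdir -p pics; python3 - <<'E'
from station import ctrl
import cv2,numpy as np
o=ctrl.get_obs();print({k:np.round(v,3) for k,v in o.items()})
ims=[]
for n in("side","top"):
    c=ctrl.camera(n);print(n,{k:(np.round(v,4).tolist()) for k,v in c.items() if k!="image"})
    cv2.imwrite(f"pics/{n}0.png",c["image"][:,:,::-1])
c=ctrl.camera("wrist");print({k:(np.round(v,4).tolist()) for k,v in c.items() if k!="image"})
cv2.imwrite("pics/wrist0.png",c["image"][:,:,::-1])
E
```

```text
{'time_s': np.float64(0.0), 'qpos': array([ 1.149,  0.3  ,  1.522, -0.   ,  1.321, -0.067]), 'joint_vel': array([ 0.001, -0.   , -0.002, -0.   , -0.001, -0.   ]), 'tau': array([ 2.0000e-03, -5.3181e+01, -3.5275e+01,  7.1000e-02,  2.4000e-02,
       -0.0000e+00]), 'ee_pos': array([0.191, 0.516, 0.404]), 'eef_rot': array([-3.14 , -0.   ,  2.787]), 'force': array([0.908, 0.556, 0.129]), 'moment': array([-0.042,  0.019,  0.016]), 'grip_force': np.float64(0.0), 'grip_width': np.float64(0.094)}
side {'fx': 371.5398, 'fy': 371.5398, 'cx': 252.1198, 'cy': 187.33, 'camera_from_world': [[0.9801, -0.1986, 0.0055, -0.5752], [0.1432, 0.7253, 0.6733, -0.2199], [-0.1377, -0.6591, 0.7393, -0.928], [0.0, 0.0, 0.0, 1.0]]}
top {'fx': 432.2827, 'fy': 432.2827, 'cx': 247.6354, 'cy': 192.992, 'camera_from_world': [[0.0138, -0.9998, 0.0134, 0.0431], [0.9805, 0.0162, 0.1959, -0.626], [-0.1961, 0.0105, 0.9805, -1.2713], [0.0, 0.0, 0.0, 1.0]]}
{'fx': 277.1759, 'fy': 277.1759, 'cx': 257.6132, 'cy': 188.3588, 'hand_eye': [[0.0001, 0.9705, 0.2411, 0.0711], [1.0, -0.0003, 0.0006, 0.0001], [0.0006, 0.2411, -0.9705, 0.0204], [0.0, 0.0, 0.0, 1.0]]}
```

View pics/side0.png

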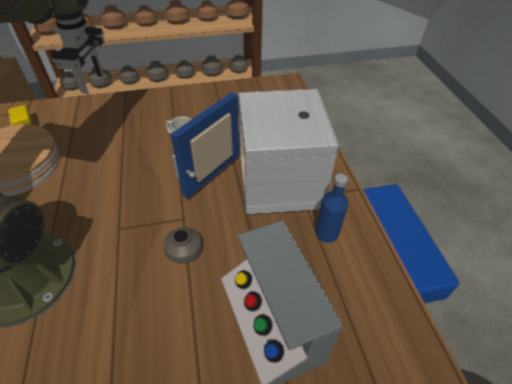

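View pics/top0.png

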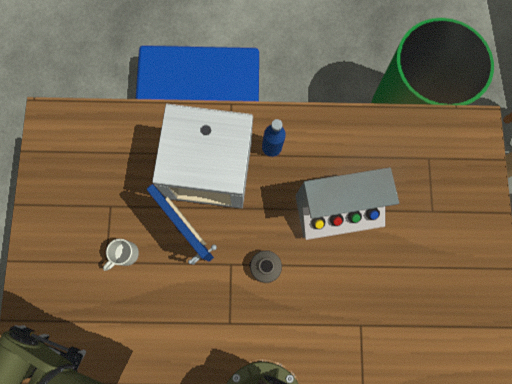

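The tool can only yaw, so the geometry between the hood and the gripper body matters. I'll look at the gripper itself, plus close-ups of the controller.

```bash
python3 - <<'E'
import cv2,numpy as np
s=cv2.imread("pics/side0.png");w=cv2.imread("pics/wrist0.png");t=cv2.imread("pics/top0.png")
r=lambda a:cv2.resize(a,(400,300),interpolation=cv2.INTER_CUBIC)
cv2.imwrite("pics/m1.png",np.vstack([np.hstack([r(s[0:105,20:160]),r(w)]),np.hstack([r(s[215:384,200:360]),r(t[150:270,250:410])])]))
E
```

```text
(no output)
```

View pics/m1.png

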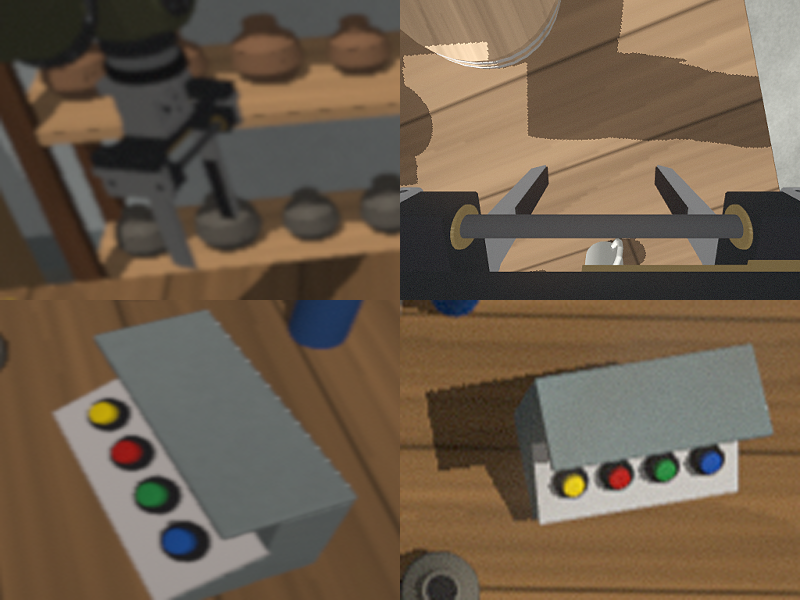

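```bash
cat > h.py <<'E'
import cv2,numpy as np
F=np.diag([1,-1,-1.])
C={"side":((371.5398,371.5398,252.1198,187.33),[[0.9801,-0.1986,0.0055,-0.5752],[0.1432,0.7253,0.6733,-0.2199],[-0.1377,-0.6591,0.7393,-0.928]]),
"top":((432.2827,432.2827,247.6354,192.992),[[0.0138,-0.9998,0.0134,0.0431],[0.9805,0.0162,0.1959,-0.626],[-0.1961,0.0105,0.9805,-1.2713]])}
def P(n):
    (fx,fy,cx,cy),E=C[n];return np.array([[fx,0,cx],[0,fy,cy],[0,0,1]])@F@np.array(E)
def tri(s,t):
    X=cv2.triangulatePoints(P("side"),P("top"),np.float64(s).reshape(2,1),np.float64(t).reshape(2,1))[:,0];return X[:3]/X[3]
def proj(n,X):
    p=P(n)@np.append(X,1);return p[:2]/p[2]
def onz(n,uv,z):
    p=P(n);M=np.c_[p[:,:2],-np.array([uv[0],uv[1],1])];s=np.linalg.solve(M,-(p[:,2]*z+p[:,3]));return np.array([s[0],s[1],z])
def blobs(n,img,box):
    hsv=cv2.cvtColor(img,cv2.COLOR_BGR2HSV);x0,y0,x1,y1=box;out={}
    for c,(a,b) in dict(yellow=(22,35),green=(50,85),blue=(100,125),red=(170,190)).items():
        H=hsv[...,0].astype(int);H=np.where(H<10,H+180,H) if c=="red" else H
        m=((H>=a)&(H<=b)&(hsv[...,1]>150)&(hsv[...,2]>60)).astype(np.uint8)
        k=np.zeros_like(m);k[y0:y1,x0:x1]=m[y0:y1,x0:x1]
        nn,l,st,ce=cv2.connectedComponentsWithStats(k);i=1+np.argmax(st[1:,4]);out[c]=(ce[i],st[i,4])
    return out
E
python3 - <<'E'
from h import *
np.set_printoptions(precision=4,suppress=True)
s=cv2.imread("pics/side0.png");t=cv2.imread("pics/top0.png")
a=blobs("side",s,(225,260,300,375));b=blobs("top",t,(305,200,390,240))
for c in a: X=tri(a[c][0],b[c][0]);print(c,a[c],b[c],X,proj("side",X)-a[c][0])
for n,u,v in [("hFL",(238,234.7),(312,218)),("hFR",(290,347),(399,203)),("hBL",(284,220.6),(305,182)),("hBR",(342,325),(391,168)),
 ("doorfree",(183,140),(211,258)),("doorhinge",(238,95),(151,187)),("kilnTL",(241,93),(166,105)),("kilnTR?",(318,89),(252,114)),("kFR",(335,150),(243,200)),("kFL",(243,150),(155,180))]:
    X=tri(u,v);print(n,X,proj("side",X)-u)
E
```

```text
yellow (array([241.256, 278.44 ]), np.int32(125)) (array([318.8939, 223.7424]), np.int32(66)) [ 0.5296 -0.1616  0.0857] [ 0.3346 -0.0937]
green (array([260.2381, 324.2222]), np.int32(126)) (array([355.878 , 218.0488]), np.int32(41)) [ 0.5484 -0.2725  0.0885] [ 0.1709 -0.0477]
blue (array([271.2788, 350.5212]), np.int32(165)) (array([373.9455, 214.5636]), np.int32(55)) [ 0.5593 -0.3273  0.0884] [ 0.5677 -0.1596]
red (array([250.3846, 300.2769]), np.int32(130)) (array([337.1905, 220.6508]), np.int32(63)) [ 0.5396 -0.2166  0.0863] [ 0.4122 -0.1156]
hFL [ 0.5309 -0.1228  0.1996] [-0.0026  0.0007]
hFR [ 0.5764 -0.3637  0.2002] [-0.0689  0.0192]
hBL [ 0.6329 -0.1051  0.1983] [-0.6965  0.1927]
hBR [ 0.6749 -0.346   0.2017] [ 0.2133 -0.0602]
doorfree [0.4282 0.1476 0.2425] [-6.2091  1.4669]
doorhinge [0.6041 0.3112 0.2436] [-1.4995  0.4047]
kilnTL [0.7114 0.2546 0.3398] [ 40.0524 -22.1399]
kilnTR? [0.7375 0.0495 0.4159] [ 3.0659 -0.9157]
kFR [0.6595 0.0345 0.279 ] [-53.5706  -1.5568]
kFL [0.6531 0.3493 0.0094] [ 7.7885 -2.5725]
```

```bash
python3 - <<'E'
import cv2,numpy as np
s=cv2.imread("pics/side0.png");t=cv2.imread("pics/top0.png")
a=cv2.resize(s[80:275,155:355],(400,390),interpolation=cv2.INTER_CUBIC);b=cv2.resize(t[95:290,95:295],(400,390),interpolation=cv2.INTER_CUBIC)
cv2.imwrite("pics/m2.png",np.hstack([a,b]))
E
```

```text
(no output)
```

View pics/m2.png

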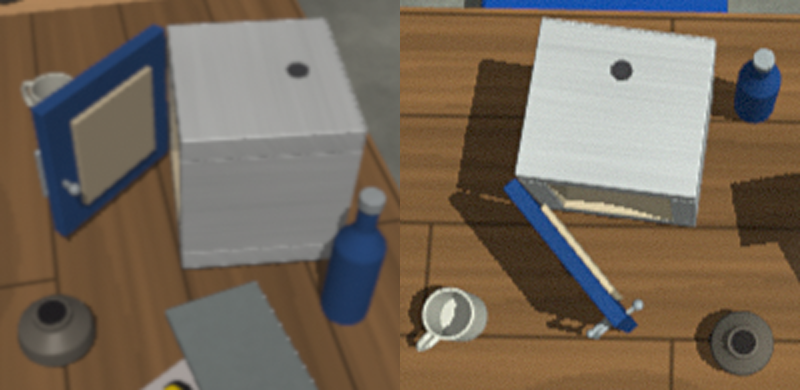

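The side view shows the door open and the hood as a 12 mm slab with its top at about 200 mm. The top view shows the kiln-top corners at about (166,104), (253,115), (243,193) and (153,183), and the door's top outline from (148,189) to (213,256). Next I'll place these on their known planes.

```bash
python3 - <<'E'
from h import *
np.set_printoptions(precision=4,suppress=True)
K=[onz("top",p,.26) for p in [(166.5,104),(253,115),(243.5,193.5),(153.5,183.5)]]
print("kiln BL BR FR FL",*K)
D=[onz("top",p,.255) for p in [(147.5,189),(204,260.5),(213,256),(155,185)]]
print("door oh of if ih",*D, np.linalg.norm(D[1]-D[0]),np.linalg.norm(D[2]-D[3]))
# side: door top outer-free etc
for n,p in dict(pot=(266,267),mug=(121,254),flaskbase=(272,150)).items(): print(n,onz("top",p,.04))
print("side flask base",onz("side",(329,238),0.0))
# fit kiln
yaw=[np.arctan2(*(K[i]-K[j])[[1,0]]) for i,j in((0,3),(1,2))]; print(yaw,[np.arctan2(*(K[i]-K[j])[[0,1]]) for i,j in((0,1),(3,2))])
E
```

```text
kiln BL BR FR FL [0.8288 0.2788 0.26  ] [0.8017 0.0431 0.26  ] [0.5841 0.0655 0.26  ] [0.6069 0.3016 0.26  ]
door oh of if ih [0.5929 0.3175 0.255 ] [0.4096 0.1632 0.255 ] [0.4213 0.1407 0.255 ] [0.604  0.2985 0.255 ] 0.23958982434291606 0.24140723677284337
pot [ 0.4017 -0.0065  0.04  ]
mug [0.4343 0.4343 0.04  ]
flaskbase [ 0.7712 -0.0237  0.04  ]
side flask base [ 0.7912 -0.0427  0.    ]
[np.float64(-0.10227775151190421), np.float64(-0.10245990393041576)] [np.float64(0.11468076047508512), np.float64(0.09630681404121348)]
```

```bash
python3 - <<'E'
import numpy as np
H=np.array([.606,.302]);T0=np.array([.191,.516])
for th,g in [(.77,.06),(.77,.035)]+[(t,.033-.023) for t in np.arange(.75,-.01,-.07)]+[(0,.01),(-.03,.01)]:
    a=-1.676-th;d=np.array([np.cos(a),np.sin(a)]);n=np.array([d[1],-d[0]])
    p=H+.195*d+(.023+g)*n;print(round(th,2),np.round((p-T0)*100,1))
E
```

```text
0.77 [ 21.2 -27.5]
0.77 [ 22.8 -29.4]
0.75 [ 24.6 -31.7]
0.68 [ 25.4 -32.9]
0.61 [ 26.2 -34. ]
0.54 [ 27.1 -35. ]
0.47 [ 28.1 -36. ]
0.4 [ 29.2 -36.9]
0.33 [ 30.3 -37.7]
0.26 [ 31.5 -38.4]
0.19 [ 32.7 -39.1]
0.12 [ 33.9 -39.7]
0.05 [ 35.2 -40.2]
0 [ 36.2 -40.4]
-0.03 [ 36.7 -40.6]
```

servo_tool --pt "1 3 -4 0 0" --pt "1 6.5 -8.5 0 0" --pt "1 10 -13 0 0" --pt "1 13.5 -17.5 0 0" --pt "1 17 -22 0 0" --pt "1 20 -26 0 0" --pt "1 21.2 -27.5 0 0" --pt "1 22.8 -29.4 0 0" --pt "1 24.6 -31.7 0 0" --pt "1 25.4 -32.9 0 0" --pt "1 26.2 -34 0 0" --pt "1 27.1 -35 0 0" --pt "1 28.1 -36 0 0" --pt "1 29.2 -36.9 0 0" --pt "1 30.3 -37.7 0 0" --pt "1 31.5 -38.4 0 0" --pt "1 32.7 -39.1 0 0" --pt "1 33.3 -39.4 0 0" --pt "1 33.9 -39.7 0 0" --pt "1 34.3 -39.9 0 0"

```text
time_s: 2.65
ee_pos: [0.5343, 0.1167, 0.4046]
eef_rot: [3.142, 0.0, 2.787]
force: [-1.0, 0.0, -0.6]
grip_width: 0.0005
grip_force: 0.3
```

servo_tool --pt "1 0.5 -0.1 0 0" --pt "1 0.9 -0.2 0 0" --pt "1 1.3 -0.4 0 0" --pt "1 1.6 -0.4 0 0" --pt "1 1.9 -0.5 0 0" --pt "1 1.9 -0.5 0 0"

```text
time_s: 3.4
ee_pos: [0.5529, 0.112, 0.4047]
eef_rot: [-3.141, -0.002, 2.787]
force: [-7.3, 1.4, 1.9]
grip_width: 0.0001
grip_force: 3.6
```

```bash
python3 - <<'E'
from station import ctrl
import cv2,numpy as np
ims=[]
for n,(x,y) in (("side",(155,80)),("top",(95,95))):
    im=ctrl.camera(n)["image"][:,:,::-1];cv2.imwrite(f"pics/{n}1.png",im)
    ims.append(cv2.resize(im[y:y+195,x:x+200],(400,390),interpolation=cv2.INTER_CUBIC))
cv2.imwrite("pics/m3.png",np.hstack(ims))
o=ctrl.get_obs();print({k:np.round(o[k],3) for k in("qpos","ee_pos","eef_rot","force","time_s")})
E
```

```text
{'qpos': array([ 1.350e-01,  3.320e-01,  1.479e+00,  1.000e-03,  1.332e+00,
       -1.082e+00]), 'ee_pos': array([0.553, 0.112, 0.405]), 'eef_rot': array([-3.141e+00, -1.000e-03,  2.787e+00]), 'force': array([-7.029,  1.987,  1.456]), 'time_s': np.float64(3.5)}
```

View pics/m3.png

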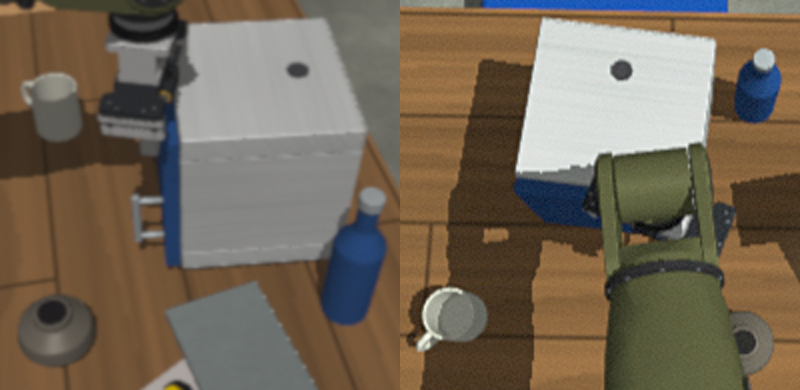

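The door looks nearly flush, with 7 N of reaction force. I'll push a little more to confirm it has hit the stop, then back off.

servo_tool --pt "1 0.2 0 0 0" --pt "1 0.4 0 0 0" --pt "1 0.4 0 0 0"

```text
time_s: 3.88
ee_pos: [0.5552, 0.1121, 0.4047]
eef_rot: [-3.137, -0.01, 2.788]
force: [-42.6, -1.6, 16.4]
grip_width: 0.0006
grip_force: 21.3
```

The stop is firm, 35 N over about 2 mm, so the door is home. A vertical tool can't reach the keys past the hood: the body needs about 29 mm behind the finger edge and only 12 to 22 mm is available. I need some tilt, so I'll back off and see how the arm behaves at the edge of its reach, in free air.

servo_tool --pt "1 -3 0.2 0 0" --pt "1 -6 0.5 0 0" --pt "1 -8 0.5 4 0" --pt "1 -8 -2 9 0" --pt "1 -7 -6 14 0" --pt "1 -6 -10 16 0" --pt "1 -2 -13 16 0" --pt "1 4 -15 16 0" --pt "1 10 -17 16 0" --pt "1 16 -18 16 0" --pt "1 22 -19 16 0" --pt "1 27 -20 16 0" --pt "1 33 -20 16 0" --pt "1 33 -20 16 0" --pt "1 33 -20 16 0"

```text
time_s: 5.75
ee_pos: [0.7762, -0.0771, 0.5246]
eef_rot: [3.131, 0.04, 2.787]
force: [-0.4, -0.2, 0.3]
grip_width: 0.0005
grip_force: 0.0
```

```bash
python3 - <<'E'
from station import ctrl
import numpy as np
o=ctrl.get_obs();print({k:np.round(o[k],3) for k in("qpos","ee_pos","eef_rot","force","time_s")})
E
```

```text
{'qpos': array([-0.146,  0.953,  0.235,  0.002,  1.913, -1.362]), 'ee_pos': array([ 0.776, -0.077,  0.525]), 'eef_rot': array([3.131, 0.04 , 2.787]), 'force': array([-0.374, -0.18 ,  0.267]), 'time_s': np.float64(5.75)}
```

servo_tool --pt "1 6 -1 0 0" --pt "1 12 -2 0 0" --pt "1 18 -2 0 0" --pt "1 24 -3 0 0" --pt "1 30 -3 0 0" --pt "1 30 -3 0 0" --pt "1 30 -3 0 0" --pt "1 30 -3 0 0"

```text
time_s: 6.75
ee_pos: [0.8111, -0.0821, 0.447]
eef_rot: [3.123, 0.071, 2.786]
force: [-0.3, 0.0, 0.1]
grip_width: 0.0006
grip_force: 0.0
```

servo_tool --pt "1 -6 0 0 0" --pt "1 -12 0 0 0" --pt "1 -18 0 0 0" --pt "1 -24 0 0 0" --pt "1 -24 0 0 0"

```text
time_s: 7.38
ee_pos: [0.5853, -0.0822, 0.4479]
eef_rot: [3.123, 0.073, 2.786]
force: [0.5, -0.8, 1.3]
grip_width: 0.0007
grip_force: 0.0
```

The tilt persists across calls: it is now 4° outward, and the commanded orientation follows what was reached. I'll build up more tilt by overreaching repeatedly at azimuth about -20°, so that the later yaw of +30° lines it up with the controller.

servo_tool --pt "1 2 -6 5 0" --pt "1 4 -12 8 0" --pt "1 8 -17 8 0" --pt "1 13 -19 8 0" --pt "1 19 -21 8 0" --pt "1 25 -23 8 0" --pt "1 31 -25 8 0" --pt "1 37 -27 8 0"

```text
time_s: 8.38
ee_pos: [0.7536, -0.2789, 0.4839]
eef_rot: [3.123, 0.111, 2.786]
force: [0.0, 0.6, 0.2]
grip_width: 0.0007
grip_force: 0.0
```

servo_tool --pt "1 30 -11 0 0" --pt "1 30 -11 0 0" --pt "1 30 -11 0 0" --pt "1 30 -11 0 0"

```text
time_s: 8.88
ee_pos: [0.7761, -0.2867, 0.4281]
eef_rot: [3.123, 0.147, 2.785]
force: [0.1, 0.6, 0.5]
grip_width: 0.0007
grip_force: 0.0
```

servo_tool --pt "1 20 -7 20 0" --pt "1 20 -7 20 0" --pt "1 20 -7 20 0" --pt "1 20 -7 20 0"

```text
time_s: 9.38
ee_pos: [0.7546, -0.2764, 0.4967]
eef_rot: [3.122, 0.185, 2.784]
force: [0.4, -0.9, 0.1]
grip_width: 0.0004
grip_force: 0.0
```

```bash
python3 - <<'E'
from station import ctrl
import numpy as np
o=ctrl.get_obs();print({k:np.round(o[k],3) for k in("qpos","ee_pos","eef_rot","force","time_s")})
E
```

```text
{'qpos': array([-0.399,  0.99 ,  0.235,  0.027,  1.732, -1.607]), 'ee_pos': array([ 0.755, -0.276,  0.497]), 'eef_rot': array([3.122, 0.185, 2.784]), 'force': array([ 0.42 , -0.884,  0.052]), 'time_s': np.float64(9.375)}
```

servo_tool --pt "1 30 -11 0 0" --pt "1 30 -11 0 0" --pt "1 30 -11 0 0" --pt "1 30 -11 0 0"

```text
time_s: 9.88
ee_pos: [0.7796, -0.2854, 0.4357]
eef_rot: [3.122, 0.22, 2.783]
force: [0.4, -0.4, -0.0]
grip_width: 0.0002
grip_force: 0.0
```

servo_tool --pt "1 20 -7 20 0" --pt "1 20 -7 20 0" --pt "1 20 -7 20 0" --pt "1 20 -7 20 0"

```text
time_s: 10.38
ee_pos: [0.7581, -0.2755, 0.5032]
eef_rot: [3.121, 0.261, 2.782]
force: [0.3, -0.5, 0.2]
grip_width: 0.0004
grip_force: 0.0
```

servo_tool --pt "1 30 -11 0 0" --pt "1 30 -11 0 0" --pt "1 30 -11 0 0" --pt "1 30 -11 0 0"

```text
time_s: 10.88
ee_pos: [0.784, -0.2853, 0.4402]
eef_rot: [3.12, 0.296, 2.782]
force: [-0.0, -0.2, -0.2]
grip_width: 0.0005
grip_force: 0.0
```

servo_tool --pt "1 20 -7 20 0" --pt "1 20 -7 20 0" --pt "1 20 -7 20 0" --pt "1 20 -7 20 0"

```text
time_s: 11.38
ee_pos: [0.7629, -0.2758, 0.506]
eef_rot: [3.12, 0.337, 2.781]
force: [-1.1, 0.7, -0.4]
grip_width: 0.0006
grip_force: 0.0
```

servo_tool --pt "1 30 -11 0 0" --pt "1 30 -11 0 0" --pt "1 30 -11 0 0" --pt "1 30 -11 0 0"

```text
time_s: 11.88
ee_pos: [0.7894, -0.286, 0.4417]
eef_rot: [3.119, 0.372, 2.78]
force: [-0.5, 1.0, -0.5]
grip_width: 0.0003
grip_force: 0.0
```

servo_tool --pt "1 20 -7 20 0" --pt "1 20 -7 20 0" --pt "1 20 -7 20 0" --pt "1 20 -7 20 0"

```text
time_s: 12.38
ee_pos: [0.7687, -0.2769, 0.5064]
eef_rot: [3.118, 0.414, 2.779]
force: [-0.0, 0.0, 0.9]
grip_width: 0.0005
grip_force: 0.0
```

servo_tool --pt "1 30 -11 0 0" --pt "1 30 -11 0 0" --pt "1 30 -11 0 0" --pt "1 30 -11 0 0"

```text
time_s: 12.88
ee_pos: [0.7953, -0.2873, 0.441]
eef_rot: [3.117, 0.449, 2.778]
force: [0.5, -0.2, -0.4]
grip_width: 0.0001
grip_force: 0.0
```

servo_tool --pt "1 20 -7 20 0" --pt "1 20 -7 20 0" --pt "1 20 -7 20 0" --pt "1 20 -7 20 0"

```text
time_s: 13.38
ee_pos: [0.7751, -0.2784, 0.5051]
eef_rot: [3.116, 0.49, 2.777]
force: [-0.9, 0.5, -0.4]
grip_width: 0.0007
grip_force: 0.0
```

servo_tool --pt "1 30 -11 0 0" --pt "1 30 -11 0 0" --pt "1 30 -11 0 0" --pt "1 30 -11 0 0"

```text
time_s: 13.88
ee_pos: [0.8015, -0.2889, 0.4391]
eef_rot: [3.115, 0.524, 2.776]
force: [0.7, 0.2, 0.2]
grip_width: 0.0005
grip_force: 0.0
```

servo_tool --pt "1 20 -7 20 0" --pt "1 20 -7 20 0" --pt "1 20 -7 20 0" --pt "1 20 -7 20 0"

```text
time_s: 14.38
ee_pos: [0.7817, -0.2803, 0.5029]
eef_rot: [3.114, 0.565, 2.775]
force: [-0.6, -0.4, -0.4]
grip_width: 0.0004
grip_force: 0.0
```

servo_tool --pt "1 30 -11 0 0" --pt "1 30 -11 0 0" --pt "1 30 -11 0 0" --pt "1 30 -11 0 0"

```text
time_s: 14.88
ee_pos: [0.8077, -0.2906, 0.4363]
eef_rot: [3.113, 0.599, 2.773]
force: [0.2, 0.1, -0.7]
grip_width: 0.0004
grip_force: 0.0
```

```bash
python3 - <<'E'
from station import ctrl
import numpy as np
from scipy.spatial.transform import Rotation as R
o=ctrl.get_obs();print({k:np.round(o[k],3) for k in("qpos","ee_pos","eef_rot","time_s")})
M=R.from_euler("xyz",o["eef_rot"]).as_matrix();z=M[:,2]
print("tilt",np.degrees(np.arccos(-z[2])),"az",np.degrees(np.arctan2(z[1],z[0])),"toolx",M[:,0],"tooly",M[:,1],np.degrees(np.arctan2(M[1,1],M[0,1])))
E
```

```text
{'qpos': array([-0.392,  1.079,  0.235,  0.045,  1.229, -1.605]), 'ee_pos': array([ 0.808, -0.291,  0.436]), 'eef_rot': array([3.113, 0.599, 2.773]), 'time_s': np.float64(14.875)}
tilt 34.376983675247025 az -18.168677818281445 toolx [-0.77031022  0.29728524 -0.56413087] tooly [0.3446836  0.93841548 0.0238664 ] 69.83152305840346
```

The tilt is 34.4°. Now I'll retreat over the hood, yaw +28.4°, and hover 60 mm off the row along the normal.

servo_tool --pt "1 -5 0.5 4 0" --pt "1 -11 1 4 0" --pt "1 -17 1 4 5" --pt "1 -23 1.5 4 11" --pt "1 -29 1.5 4 17" --pt "1 -35 2 4 23" --pt "1 -40.8 2 4 28.4" --pt "1 -40.8 2 0 28.4" --pt "1 -40.8 2 -5 28.4" --pt "1 -40.8 2 -10 28.4" --pt "1 -40.8 2 -13 28.4" --pt "1 -40.8 2 -13 28.4" --pt "1 -40.8 2 -13 28.4"

```text
time_s: 16.5
ee_pos: [0.4392, -0.2262, 0.344]
eef_rot: [3.131, 0.536, -3.063]
force: [0.8, -1.0, 0.4]
grip_width: 0.0002
grip_force: 0.0
```

```bash
python3 - <<'E'
from station import ctrl
import cv2,numpy as np
from scipy.spatial.transform import Rotation as R
o=ctrl.get_obs();print({k:np.round(o[k],4) for k in("qpos","ee_pos","eef_rot","time_s")})
c=ctrl.camera("wrist");cv2.imwrite("pics/w2.png",c["image"][:,:,::-1])
np.savez("w2.npz",p=o["ee_pos"],r=o["eef_rot"],he=c["hand_eye"])
s=ctrl.camera("side")["image"][:,:,::-1];cv2.imwrite("pics/s2.png",s)
cv2.imwrite("pics/m4.png",np.hstack([cv2.resize(c["image"][:,:,::-1],(400,300)),cv2.resize(s[150:384,100:412],(400,300))]))
E
```

```text
{'qpos': array([-0.5973,  0.1849,  1.8391,  0.4987,  0.7547, -2.5539]), 'ee_pos': array([ 0.4392, -0.2262,  0.344 ]), 'eef_rot': array([ 3.1306,  0.5356, -3.0635]), 'time_s': np.float64(16.5)}
```

View pics/m4.png

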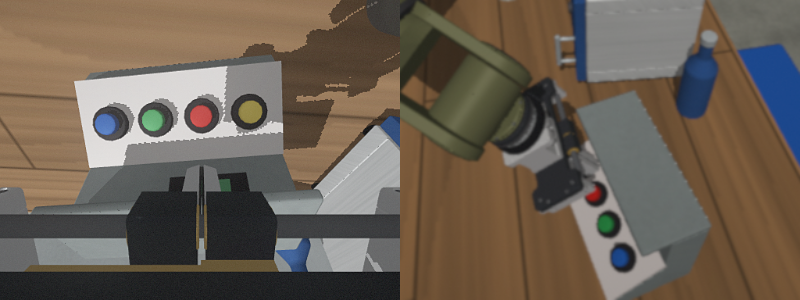

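The wrist view shows the keys, left to right, as blue (104,124), green (158,119), red (202,116) and yellow (249,111) in the half-scale picture. The tilt works, but j6 has reached its limit. A smaller yaw, with tilt azimuth about -12°, still clears the hood. Now I'll refine the key positions with this third view and plan the hover poses.

```bash
cat >> h.py <<'E'
from scipy.spatial.transform import Rotation as R
def Pw(p,r,he):
    T=np.eye(4);T[:3,:3]=R.from_euler("xyz",r).as_matrix();T[:3,3]=p
    E=np.linalg.inv(T@he)[:3]
    return np.array([[277.1759,0,257.6132],[0,277.1759,188.3588],[0,0,1]])@F@E
def trin(Ps,uvs):
    A=np.vstack([np.vstack([u*P[2]-P[0],v*P[2]-P[1]])/np.linalg.norm(P[2,:3]) for P,(u,v) in zip(Ps,uvs)])
    X=np.linalg.svd(A)[2][-1];return X[:3]/X[3]
E
python3 - <<'E'
from h import *
np.set_printoptions(precision=4,suppress=True)
d=np.load("w2.npz");pw=Pw(d["p"],d["r"],d["he"]);w=cv2.imread("pics/w2.png")
s=cv2.imread("pics/side0.png");t=cv2.imread("pics/top0.png")
a=blobs("side",s,(225,260,300,375));b=blobs("top",t,(305,200,390,240))
hsv=cv2.cvtColor(w,cv2.COLOR_BGR2HSV);W={}
for c,g in dict(blue=(133,159),green=(198,153),red=(257,149),yellow=(319,142)).items():
    k=hsv[g[1],g[0]].astype(int);m=((np.abs((hsv[...,0].astype(int)-k[0]+90)%180-90)<12)&(hsv[...,1]>80)).astype(np.uint8)
    n,l,st,ce=cv2.connectedComponentsWithStats(m);i=l[g[1],g[0]];W[c]=ce[i]
    X=trin([P("side"),P("top"),pw],[a[c][0],b[c][0],ce[i]]);Y=tri(a[c][0],b[c][0])
    q=pw@np.append(Y,1);print(c,ce[i],st[i],X,"resid of side/top pt in wrist",q[:2]/q[2]-ce[i])
    # intersect wrist ray with z plane .093
    M=np.c_[pw[:,:2],-np.array([*ce[i],1])];print("   wrist@z=.093",np.linalg.solve(M,-(pw[:,2]*.093+pw[:,3]))[:2], "top@.093",onz("top",b[c][0],.093)[:2])
M=R.from_euler("xyz",d["r"]).as_matrix();z=M[:,2]
print("tilt",np.degrees(np.arccos(-z[2])),"az",np.degrees(np.arctan2(z[1],z[0])),"y az",np.degrees(np.arctan2(M[1,1],M[0,1])))
E
```

```text
blue [136.4949 158.5599] [121 145  32  28 693] [ 0.5594 -0.3271  0.0868] resid of side/top pt in wrist [-1.5627  1.8374]
   wrist@z=.093 [ 0.5531 -0.3232] top@.093 [ 0.5594 -0.3259]
green [195.2955 153.6607] [182 140  29  28 616] [ 0.5485 -0.2722  0.0876] resid of side/top pt in wrist [-1.4814  1.1308]
   wrist@z=.093 [ 0.5435 -0.2701] top@.093 [ 0.5481 -0.2713]
red [256.9805 148.2834] [243 134  29  30 667] [ 0.5396 -0.2163  0.0856] resid of side/top pt in wrist [-1.4243  0.9945]
   wrist@z=.093 [ 0.5335 -0.2159] top@.093 [ 0.5394 -0.2151]
yellow [320.     142.7448] [305 128  31  30 721] [ 0.5294 -0.1611  0.0855] resid of side/top pt in wrist [-2.5612  0.9716]
   wrist@z=.093 [ 0.5234 -0.1621] top@.093 [ 0.5292 -0.1603]
tilt 30.696020029194134 az 5.710308293107236 y az 94.79648518570868
```

```bash
cat > plan.py <<'E'
from h import *
from station import ctrl
import sys
np.set_printoptions(precision=4,suppress=True)
turn=float(sys.argv[1]);off=float(sys.argv[2])
n=np.array([-.565,-.101,.819]);yc=np.array([-.176,.984,0])
K=dict(blue=(.5594,-.3271,.0868),green=(.5485,-.2722,.0876),red=(.5396,-.2163,.0856),yellow=(.5294,-.1611,.0855))
o=ctrl.get_obs();M=R.from_euler("z",turn,degrees=True).as_matrix()@R.from_euler("xyz",o["eef_rot"]).as_matrix();z=M[:,2]
print("qpos",o["qpos"],"tilt",np.degrees(np.arccos(-z[2])),"az",np.degrees(np.arctan2(z[1],z[0])),"err to normal",np.degrees(np.arccos(-z@n)))
tip=o["ee_pos"]+.199*R.from_euler("xyz",o["eef_rot"]).as_matrix()[:,2]
for c,k in K.items():
    k=np.array(k)+.003*n; dd=tip-k
    T=k+off*n-.004*yc-.199*z
    print(c,"TCP",T,"shift cm",(T-o["ee_pos"])*100,"| tip now: along n %.1f yc %.1f up-panel %.1f mm"%(dd@n*1e3,dd@yc*1e3,dd@np.cross(yc,n)*1e3))
E
python3 plan.py -17 0.04
```

```text
qpos [-0.5978  0.1843  1.8388  0.4987  0.755  -2.5539] tilt 30.72975731249322 az -11.344853135387249 err to normal 12.33445322639557
blue TCP [ 0.4361 -0.3154  0.2931] shift cm [-0.3014 -8.9002 -5.137 ] | tip now: along n 67.5 yc 112.3 up-panel 50.3 mm
green TCP [ 0.4252 -0.2605  0.2939] shift cm [-1.3914 -3.4102 -5.057 ] | tip now: along n 66.2 yc 56.4 up-panel 50.7 mm
red TCP [ 0.4163 -0.2046  0.2919] shift cm [-2.2814  2.1798 -5.257 ] | tip now: along n 68.5 yc -0.2 up-panel 50.9 mm
yellow TCP [ 0.4061 -0.1494  0.2918] shift cm [-3.3014  7.6998 -5.267 ] | tip now: along n 68.4 yc -56.3 up-panel 51.3 mm
```

servo_tool --pt "1 -3 0 1 0" --pt "1 -5 -2 1 -8" --pt "1 -5 -4 1 -17" --pt "1 -4 -7 0 -17" --pt "1 -2 -8.9 -2 -17" --pt "1 -0.3 -8.9 -5.1 -17" --pt "1 -0.3 -8.9 -5.1 -17" --pt "1 -0.3 -8.9 -5.1 -17"

```text
time_s: 17.6
ee_pos: [0.4359, -0.3153, 0.2944]
eef_rot: [3.131, 0.537, 2.923]
force: [-0.1, -0.1, -0.1]
grip_width: 0.0007
grip_force: 0.0
```

```bash
python3 plan.py 0 0.005; python3 - <<'E'
from station import ctrl
import cv2,numpy as np
c=ctrl.camera("wrist")["image"][:,:,::-1];s=ctrl.camera("side")["image"][:,:,::-1]
cv2.imwrite("pics/m5.png",np.hstack([cv2.resize(c,(400,300)),cv2.resize(s[200:380,160:400],(400,300),interpolation=cv2.INTER_CUBIC)]))
E
```

```text
qpos [-0.7287  0.3389  1.7727  0.4702  0.6083 -2.4156] tilt 30.77005366621402 az -11.350558470058543 err to normal 12.32973080150064
blue TCP [ 0.4558 -0.3118  0.2643] shift cm [ 1.9874  0.3447 -3.0092] | tip now: along n 41.2 yc -3.9 up-panel 0.8 mm
green TCP [ 0.4449 -0.2569  0.2651] shift cm [ 0.8974  5.8347 -2.9292] | tip now: along n 40.0 yc -59.8 up-panel 1.2 mm
red TCP [ 0.436  -0.201   0.2631] shift cm [ 0.0074 11.4247 -3.1292] | tip now: along n 42.2 yc -116.4 up-panel 1.4 mm
yellow TCP [ 0.4258 -0.1458  0.263 ] shift cm [-1.0126 16.9447 -3.1392] | tip now: along n 42.1 yc -172.5 up-panel 1.7 mm
```

View pics/m5.png

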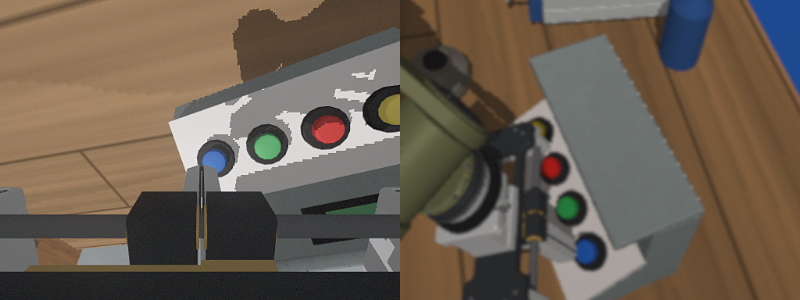

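The fingertips line up with the blue key at (214,160), with the hood well clear. Pressing along the normal.

servo_tool --pt "1 0.6 0.1 -0.8 0" --pt "1 1.1 0.2 -1.6 0" --pt "1 1.7 0.3 -2.5 0" --pt "1 2.0 0.35 -2.9 0" --pt "1 2.15 0.4 -3.1 0" --pt "1 2.3 0.4 -3.3 0" --pt "1 2.4 0.4 -3.5 0" --pt "1 2.4 0.4 -3.5 0"

```text
time_s: 18.7
ee_pos: [0.4596, -0.3113, 0.2591]
eef_rot: [3.131, 0.536, 2.924]
force: [-22.0, 5.2, 16.4]
grip_width: 0.0003
grip_force: 10.2
```

Firm bottoming at 25 N along the normal. I'll release in two steps and read the spring force on the way to confirm it was the key.

servo_tool --pt "1 -0.17 -0.03 0.25 0" --pt "1 -0.17 -0.03 0.25 0" --pt "1 -0.17 -0.03 0.25 0"

```text
time_s: 19.08
ee_pos: [0.4585, -0.3115, 0.2607]
eef_rot: [3.131, 0.536, 2.923]
force: [-1.9, 0.6, 2.7]
grip_width: 0.0003
grip_force: 1.6
```

servo_tool --pt "1 -0.17 -0.03 0.25 0" --pt "1 -0.17 -0.03 0.25 0"

```text
time_s: 19.32
ee_pos: [0.4567, -0.3118, 0.2632]
eef_rot: [3.131, 0.536, 2.923]
force: [-1.0, 0.2, 1.6]
grip_width: 0.0004
grip_force: 0.9
```

servo_tool --pt "1 -0.5 -0.1 0.7 0" --pt "1 -1.1 -0.2 1.6 0" --pt "1 -2.1 -0.3 3.0 0" --pt "1 -2.1 -0.3 3.0 0"

```text
time_s: 19.82
ee_pos: [0.4351, -0.3151, 0.2946]
eef_rot: [3.132, 0.538, 2.923]
force: [0.4, 0.8, 0.2]
grip_width: 0.0007
grip_force: 0.0
```

```bash
python3 plan.py 0 0.03
```

```text
qpos [-0.7294  0.3371  1.7748  0.4707  0.607  -2.4162] tilt 30.817576079102473 az -11.46348888174354 err to normal 12.377949476798412
blue TCP [ 0.4415 -0.3141  0.2847] shift cm [ 0.6394  0.0959 -0.9893] | tip now: along n 41.8 yc -3.8 up-panel 0.4 mm
green TCP [ 0.4306 -0.2592  0.2855] shift cm [-0.4506  5.5859 -0.9093] | tip now: along n 40.5 yc -59.8 up-panel 0.8 mm
red TCP [ 0.4217 -0.2033  0.2835] shift cm [-1.3406 11.1759 -1.1093] | tip now: along n 42.8 yc -116.3 up-panel 1.1 mm
yellow TCP [ 0.4115 -0.1481  0.2834] shift cm [-2.3606 16.6959 -1.1193] | tip now: along n 42.7 yc -172.4 up-panel 1.4 mm
```

The spring returned 3.3 N and then 1.9 N, so that was a clean blue press and release. Yellow next.

servo_tool --pt "1 -0.8 3 1.5 0" --pt "1 -1.5 7 1.5 0" --pt "1 -2.2 11.5 1.5 0" --pt "1 -2.9 15.5 0.5 0" --pt "1 -2.9 16.6 -0.3 0" --pt "1 -2.9 16.6 -0.3 0" --pt "1 -2.9 16.6 -0.3 0"

```text
time_s: 20.7
ee_pos: [0.407, -0.1496, 0.2903]
eef_rot: [3.131, 0.536, 2.922]
force: [0.0, -0.2, 0.5]
grip_width: 0.0006
grip_force: 0.0
```

```bash
python3 plan.py 0 0.0 | grep -v -e red -e green; python3 - <<'E'
from station import ctrl
import cv2,numpy as np
c=ctrl.camera("wrist")["image"][:,:,::-1];s=ctrl.camera("side")["image"][:,:,::-1]
cv2.imwrite("pics/m6.png",np.hstack([cv2.resize(c,(400,300)),cv2.resize(s[200:380,160:400],(400,300),interpolation=cv2.INTER_CUBIC)]))
E
```

```text
qpos [-0.4586  0.1253  2.057   0.3031  0.4562 -2.0515] tilt 30.721531629841397 az -11.356990875266412 err to normal 12.34211920229569
blue TCP [ 0.4587 -0.3113  0.2603] shift cm [  5.1731 -16.1692  -2.9935] | tip now: along n 37.4 yc 164.2 up-panel -1.2 mm
yellow TCP [ 0.4287 -0.1453  0.259 ] shift cm [ 2.1731  0.4308 -3.1235] | tip now: along n 38.3 yc -4.4 up-panel -0.2 mm
```

View pics/m6.png

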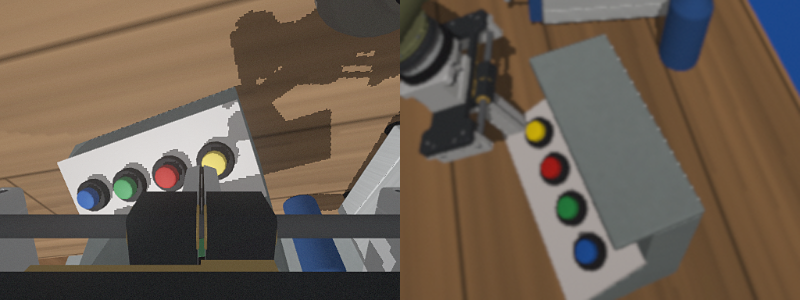

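Yellow sits at (215,160) in the picture, the same offset from the fingers as blue had. Pressing.

servo_tool --pt "1 0.6 0.1 -0.8 0" --pt "1 1.1 0.2 -1.6 0" --pt "1 1.6 0.3 -2.3 0" --pt "1 1.8 0.35 -2.65 0" --pt "1 1.95 0.35 -2.85 0" --pt "1 2.1 0.4 -3.05 0" --pt "1 2.1 0.4 -3.05 0" --pt "1 2.1 0.4 -3.05 0"

```text
time_s: 21.8
ee_pos: [0.4276, -0.1448, 0.2596]
eef_rot: [3.131, 0.535, 2.923]
force: [-4.4, -0.2, 1.0]
grip_width: 0.0003
grip_force: 1.8
```

servo_tool --pt "1 0.06 0 -0.08 0" --pt "1 0.11 0 -0.16 0" --pt "1 0.14 0 -0.2 0" --pt "1 0.14 0 -0.2 0"

```text
time_s: 22.3
ee_pos: [0.4286, -0.1448, 0.2584]
eef_rot: [3.131, 0.536, 2.923]
force: [-26.3, 2.9, 23.7]
grip_width: 0.0003
grip_force: 16.9
```

Yellow has bottomed. Release and move to green.

servo_tool --pt "1 -0.3 0 0.4 0" --pt "1 -0.7 -0.1 1.0 0" --pt "1 -1.4 -0.2 2.0 0" --pt "1 -2.3 -0.4 3.3 0" --pt "1 -2.3 -0.4 3.3 0"

```text
time_s: 22.92
ee_pos: [0.4058, -0.1489, 0.2916]
eef_rot: [3.131, 0.538, 2.923]
force: [-0.1, -0.3, -1.0]
grip_width: 0.0004
grip_force: 0.0
```

```bash
python3 plan.py 0 0.038|grep -e qpos -e green
```

```text
qpos [-0.4583  0.1198  2.0596  0.3026  0.4573 -2.0508] tilt 30.820184865752786 az -11.37760351424634 err to normal 12.334114284110642
green TCP [ 0.4261 -0.2602  0.2921] shift cm [  2.0256 -11.1231   0.0471] | tip now: along n 37.8 yc 109.0 up-panel -0.6 mm
```

servo_tool --pt "1 0.4 -3 1.5 0" --pt "1 1.2 -7 1.5 0" --pt "1 1.8 -10 1 0" --pt "1 2.0 -11.1 0 0" --pt "1 2.0 -11.1 0 0" --pt "1 2.0 -11.1 0 0"

```text
time_s: 23.68
ee_pos: [0.4261, -0.2593, 0.2906]
eef_rot: [3.13, 0.536, 2.923]
force: [0.2, 0.1, -0.7]
grip_width: 0.0005
grip_force: 0.0
```

```bash
python3 plan.py 0 0.0|grep -e qpos -e green; python3 - <<'E'
from station import ctrl
import cv2,numpy as np
c=ctrl.camera("wrist")["image"][:,:,::-1];s=ctrl.camera("side")["image"][:,:,::-1]
cv2.imwrite("pics/m7.png",np.hstack([cv2.resize(c,(400,300)),cv2.resize(s[80:380,100:400],(400,300))]))
E
```

```text
qpos [-0.6524  0.2642  1.8843  0.4457  0.548  -2.3381] tilt 30.689998671541417 az -11.27091068611143 err to normal 12.304968189490355
green TCP [ 0.4479 -0.2566  0.2612] shift cm [ 2.1763  0.2725 -2.9425] | tip now: along n 36.7 yc -2.8 up-panel -1.0 mm
```

View pics/m7.png

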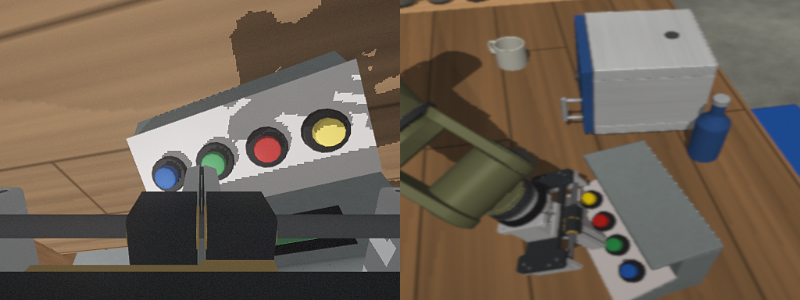

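Green is at (215,161), the same alignment. The door is flush, and the mug and flask haven't moved. Pressing.

servo_tool --pt "1 0.6 0.1 -0.8 0" --pt "1 1.1 0.2 -1.6 0" --pt "1 1.6 0.25 -2.3 0" --pt "1 1.8 0.3 -2.6 0" --pt "1 1.95 0.3 -2.8 0" --pt "1 2.1 0.35 -3.0 0" --pt "1 2.15 0.35 -3.1 0" --pt "1 2.15 0.35 -3.1 0"

```text
time_s: 24.78
ee_pos: [0.4475, -0.2563, 0.2596]
eef_rot: [3.131, 0.536, 2.923]
force: [-3.1, -0.1, 2.4]
grip_width: 0.0001
grip_force: 1.7
```

servo_tool --pt "1 0.06 0 -0.08 0" --pt "1 0.11 0 -0.16 0" --pt "1 0.14 0 -0.2 0" --pt "1 0.14 0 -0.2 0"

```text
time_s: 25.28
ee_pos: [0.4486, -0.2563, 0.2583]
eef_rot: [3.131, 0.536, 2.923]
force: [-20.6, 4.2, 16.8]
grip_width: 0.0005
grip_force: 12.3
```

Green has bottomed. Release and retreat.

servo_tool --pt "1 -0.3 0 0.4 0" --pt "1 -0.7 -0.1 1.0 0" --pt "1 -1.4 -0.2 2.0 0" --pt "1 -2.3 -0.4 3.3 0" --pt "1 -5 -0.8 6 0" --pt "1 -7 -1 9 0" --pt "1 -7 -1 9 0" --pt "1 -7 -1 9 0"

```text
time_s: 26.28
ee_pos: [0.379, -0.2662, 0.3472]
eef_rot: [3.131, 0.536, 2.923]
force: [0.5, 0.4, -0.1]
grip_width: 0.0005
grip_force: 0.0
```

```bash
python3 - <<'E'
from station import ctrl
import cv2,numpy as np
t=ctrl.camera("top")["image"][:,:,::-1];s=ctrl.camera("side")["image"][:,:,::-1]
cv2.imwrite("pics/m8.png",np.hstack([cv2.resize(t,(400,300)),cv2.resize(s,(400,300))]))
E
```

```text
(no output)
```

View pics/m8.png

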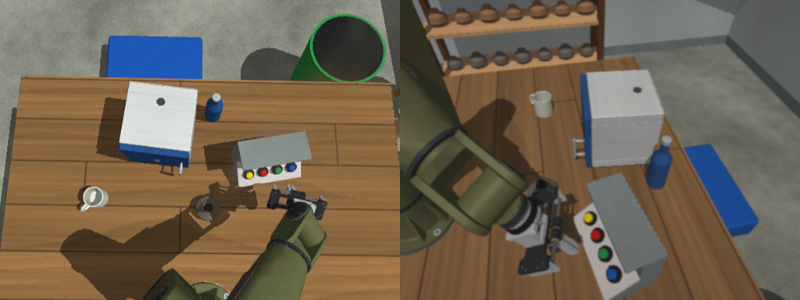

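The door is shut, the keys are up, and the pot, mug and flask are in place. The arm is clear of everything.

```bash
python3 -c "
from station import ctrl
print(ctrl.hand_in())"
```

```text
the job is handed in; nothing more can be done
None
```

The job is handed in at about 26 s: the kiln door is home and the blue, yellow and green keys were each bottomed and released in that order; red was never pressed, the pot, mug and flask look unmoved, and the one doubt is that j6 read -2.554 against its -2.55 limit for a moment.

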